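Set out the hand-exercise kit on the bench mat

TASK

Set out the hand-exercise kit for someone sitting where the robot stands, at the yellow-striped edge of the blue mat. Lay the wooden roller in the middle of the mat, parallel to the striped edge; lay the steel grip ring flat to its left with the green ball parked in the ring's hole so that it cannot roll away, and stand the orange timer dial up to its right, ring and timer in line with the roller and each about 3 cm clear of its end. Stand the aluminium tumbler upright in the middle of the cork coaster, and leave the red rubber ring and the balm jar where they are.

Things in the scene. Friction and masses are not known exactly. Their poses are not given: they have to be found in the camera images.
- mat: Thin dark-blue exercise mat lying on the bench, fixed, 320 mm (its y) by 190 mm (its x) and 5 mm thick, with a 12 mm yellow stripe along its long edge nearest the robot. Origin: centre of its underside, on the bench. Its x axis points away from the robot, from the striped edge to the plain one; its y axis points along the stripe to the left as seen by the robot.
- coaster: Round cork coaster on the bench, fixed, 96 mm in diameter, 6 mm thick. Origin: centre of its underside.
- roller: Eight-sided wooden massage roller with dark grooves, lying on one of its flats, 110 mm long, 40 mm across the flats (each flat 16.6 mm wide), about 0.12 kg. Origin: its very middle, on its long axis, 20 mm above what it lies on. Its x axis is the long axis; it may lie on any of its flats, and both ends are alike.
- grip_ring: Bare steel grip ring lying flat, 62 mm outside diameter, 38 mm hole, 20 mm high, about 0.25 kg. Origin: centre of its underside; z up along its axis.
- ball: Dark green hard massage ball, smooth and hard, 54 mm in diameter, about 0.09 kg. Origin: its centre. It starts in a low loose yellow jar lid (56 mm across, 8 mm high) that keeps it from rolling, its centre about 30 mm above the bench. Parked in the steel ring's hole it rests on the upper rim, its centre 39 mm above the ring's underside (19 mm above its top), and centres itself.
- timer: Round wind-up timer: orange body 58 mm in diameter for its lower 24 mm, white dial on top with a black bar knob, 35 mm high in all, about 0.11 kg, standing dial up. Origin: centre of its underside; z up.
- tumbler: Empty bare aluminium tumbler standing upright, mouth up, 84 mm high, 66 mm in outside diameter at the rim and narrower towards the foot, about 0.09 kg. Origin: centre of its underside; z up.
- rubber_ring: Red rubber grip ring, the same size as the steel one (62 mm across, 20 mm high), lying flat. A bystander: leave it. Origin: centre of its underside.
- balm_jar: Amber jar with a black cap, 52 mm in diameter, 46 mm high, standing. A bystander: leave it. Origin: centre of its underside.

How it is judged:
By the outcome, as a careful person would: the job done as asked, in the order asked, and still so for the second after the job is handed in, with the robot touching nothing.
It also fails if it takes over 123 s, if anything falls off the work surface, if the arm or the gripper's body presses on something with over 40 N, if the wrist force passes 120 N, or if a joint passes its speed limit or range.

ROBOT

A 7-joint arm with a two-finger parallel gripper is mounted at the origin on the work surface. World frame = base frame: x ahead of the robot, y to its left, z up, the work surface at z = 0. Lengths are in mm, angles in rad, forces in N, time in s.
With the tool pointing down it reaches from about 400 to 875 mm from the base axis. Payload 4.4 kg.
Tool frame: the origin (TCP) lies at the very end of the fingers, on their centre line; the grasp point (between the pads) lies 19 mm behind it; z points along the fingers, y is the direction in which the jaws open and shut (so a half turn about z gives the same grasp; the last joint's range is limited). The gripper opens to 85 mm and grips with 20 to 120 N. Pads are 22 mm wide; open, the fingers measure 114 mm over their backs; the gripper's body (76 mm by 85 mm) begins 54 mm behind the grasp point. The pads swing forward as they close: fully open they stand 13 mm farther back than shut.
Start: joints at [1.07, 0.628, 0.038, 1.517, -0.027, 0.996, -0.02], TCP at [273.827, -589.522, 231.313] pointing down, gripper open.
Joint ranges: [-3.06, 3.06], [-0.37, 2.12], [-1.25, 1.32], [0.18, 2.47], [-1.1, 4.24], [0.23, 1.98], [-2.94, 2.94]. Speed limits (rad/s): [2.57, 2.57, 3.14, 3.14, 3.14, 3.14, 3.14].

INTERFACE

Orientations are given as [roll, pitch, yaw] about the fixed x, y, z axes, in that order (R = Rz(yaw) Ry(pitch) Rx(roll)).
In Python, from cell import ctrl gives the robot as it stands. The module is installed in compiled form; this text tells all that it offers.
- The arm moves only by the shell command python3 -m jog 'ROWS'. ROWS is text: rows parted by semicolons, each of 7 numbers parted by spaces: the shift along the tool's x, y, z in mm, then the turn, a rotation vector about the tool's x, y, z in degrees, then the opening, from -1 (shut) to 1 (fully open). In form: x y z wx wy wz claw; .... A call has 1 to 8 rows; each row is the pose to reach, as a shift and turn from the pose commanded when the call began, along the tool's axes at that moment; what a row does not reach only later rows make up. A row lasts 1/8 s, in which the tool goes at most 62.5 mm and 10.7 degrees, less where a joint would pass 70% of its speed; a pose out of reach is approached as far as the arm can. A call with a gripper value outside its range is refused whole. The fingers move at their own pace and stop on an object; the grip force is fixed at half the most. Time passes only in rows, so rows that repeat a pose let the fingers close. It gives the time, the measured TCP pose, the force and the opening at its end, in the units of the state.
- ctrl.read_state(): the state, without advancing time (a new reading comes with each control period).
- ctrl.get_image(name): name is "side" or "top" or "wrist"; returns a dict with "image" (384x512x3 uint8, red, green, blue), "z_map" (384x512 float32, mm along the optical axis (not along the pixel's ray), 0 where there is no reading), "vertical_fov" (degrees; the focal length in pixels is half the picture's height over the tangent of half this angle, whatever the lens; pixels are square), "cx", "cy" (the principal point, pixels), "k1" (the pictures are not rectified: a ray, as slopes to the right and down, at radius r is drawn at 1 + k1 r^2 times it, then the intrinsics apply), "extrinsics" (4x4, takes a point from world to camera coordinates); the wrist camera has in their place "hand_eye" (4x4, takes a point from camera to tool coordinates, whose origin is the TCP and whose axes are the flange's). Camera axes: x right, y down, z forward; pixel columns grow to the right and rows downward; lengths in mm; the calibration is good to about 2 mm. A picture is of the moment at which its call begins: read the wrist's pose just before it.
- ctrl.finish_job(): hands the job in, once; it reports no verdict.
The state is a dict: "clock": time; "qpos": joint angles; "qd": joint speeds; "tau": joint torques, N m; "eef_pos": TCP position; "tool_rot": TCP orientation; "force": force on the tool from outside, world axes, zero at the start; "torque": the same for the moment, N m; "width": finger opening in mm.
Only numpy, scipy, OpenCV 4.12 (cv2) and the standard library are available. Lean on these libraries where they do the work, as an engineer would, in place of code of your own. Each camera call takes 0.05 s, during which the arm holds its last target.

## Working session

There is one attempt and no reset: what is moved stays moved. The work goes in short steps, Python scripts to look and compute and a shell command to move; the robot and the scene stay as the last step left them, time stands still between calls to the robot, and variables do not carry over. Pictures are saved under pics/ and viewed, and the job is handed in when it is done.

```bash
mkdir -p pics; ls
python3 - <<'E'
from cell import ctrl
import cv2,numpy as np
s=ctrl.read_state();print(s)
for n in ["side","top","wrist"]:
    d=ctrl.get_image(n)
    cv2.imwrite(f"pics/{n}0.png",d["image"][:,:,::-1])
    np.savez(f"{n}0.npz",**d)
    print(n,{k:v for k,v in d.items() if k not in("image","z_map")})
E
```

```text
pics
{'clock': 0.0, 'qpos': array([ 1.07023294,  0.629385  ,  0.03845658,  1.51839891, -0.02698065,
        0.99632262, -0.0199833 ]), 'qd': array([-0.00017172,  0.00045142,  0.00089262, -0.00071253, -0.00010883,
        0.00017177,  0.00081382]), 'tau': array([ 1.05508570e-03, -5.63378727e+01,  1.22606557e+00, -1.93445259e+01,
        1.08968068e-02,  1.04820920e-02,  7.54333342e-07]), 'eef_pos': array([ 273.51357928, -588.93071247,  230.35431435]), 'tool_rot': array([-3.13959795e+00,  5.40474698e-05,  4.34778135e-01]), 'force': array([ 0.08854004, -0.30217356,  0.29204765]), 'torque': array([-0.02845054,  0.00265389,  0.01962994]), 'width': 84.90211822734263}
side {'vertical_fov': 48.63106019846977, 'cx': 257.42444960499853, 'cy': 188.9309333115885, 'k1': -0.15108894468688314, 'extrinsics': array([[-8.17139038e-01, -5.76210460e-01,  1.62879889e-02,
         3.97984790e+02],
       [-3.17012704e-01,  4.25605534e-01, -8.47562903e-01,
         2.12342152e+02],
       [ 4.81442352e-01, -6.97740235e-01, -5.30444932e-01,
         9.98049593e+02],
       [ 0.00000000e+00,  0.00000000e+00,
[... 297 characters left out ...]
138e-02, -1.44604356e-01,
         5.19971637e+02],
       [ 1.45149742e-01,  1.96754732e-02, -9.89214046e-01,
         1.18066290e+03],
       [ 0.00000000e+00,  0.00000000e+00,  0.00000000e+00,
         1.00000000e+00]])}
wrist {'vertical_fov': 64.82059417755961, 'cx': 253.16356491118032, 'cy': 191.28724547256473, 'k1': -0.057030927737108675, 'hand_eye': array([[ 8.04368356e-05, -9.54390192e-01, -2.98562147e-01,
         7.61972928e+01],
       [ 9.99999990e-01,  1.12319470e-04, -8.96287953e-05,
        -2.21705945e-01],
       [ 1.19075185e-04, -2.98562137e-01,  9.54390191e-01,
        -1.43755263e+02],
       [ 0.00000000e+00,  0.00000000e+00,  0.00000000e+00,
         1.00000000e+00]])}
```

View pics/top0.png

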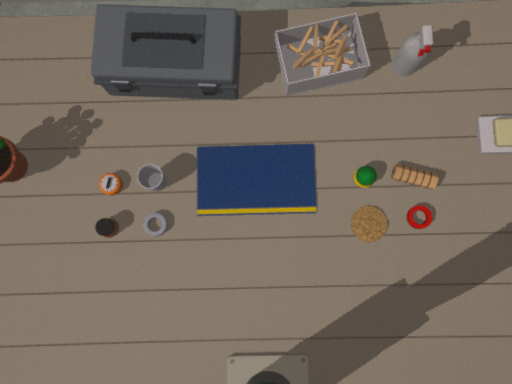

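View pics/side0.png

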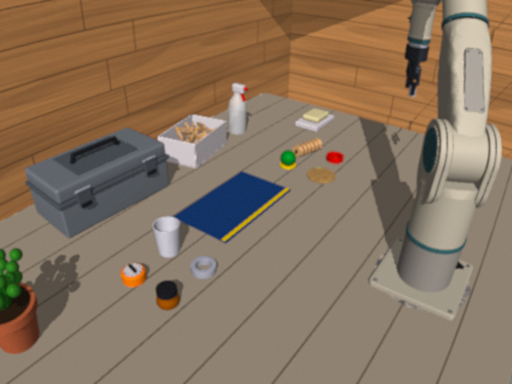

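View pics/wrist0.png

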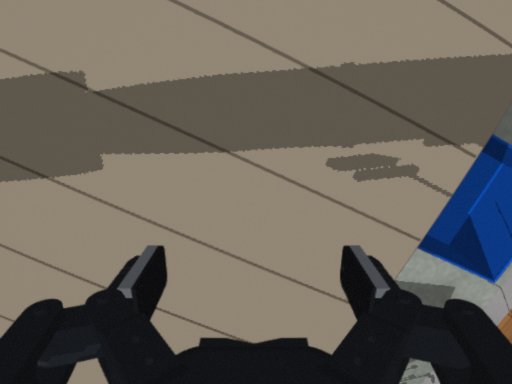

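```bash
cat > h.py <<'E'
import numpy as np,cv2
from scipy.spatial.transform import Rotation as R
def K(d):
    f=192/np.tan(np.radians(d["vertical_fov"])/2)
    return np.array([[f,0,d["cx"]],[0,f,d["cy"]],[0,0,1.]])
def c2w(d,st=None):
    if "extrinsics" in d: return np.linalg.inv(d["extrinsics"])
    T=np.eye(4);T[:3,:3]=R.from_euler("xyz",st["tool_rot"]).as_matrix();T[:3,3]=st["eef_pos"]
    return T@d["hand_eye"]
def rays(d,uv,st=None):
    p=cv2.undistortPoints(np.asarray(uv,float).reshape(-1,1,2),K(d),np.array([float(d["k1"]),0,0,0])).reshape(-1,2)
    T=c2w(d,st);v=np.c_[p,np.ones(len(p))]@T[:3,:3].T
    return T[:3,3],v
def onz(d,uv,z,st=None):
    o,v=rays(d,uv,st);return o+v*((z-o[2])/v[:,2])[:,None]
def pts(d,mask,st=None):
    ys,xs=np.nonzero(mask&(d["z_map"]>0));o,v=rays(d,np.c_[xs,ys],st)
    return o+v*d["z_map"][ys,xs][:,None]
def hsv(d): return cv2.cvtColor(d["image"],cv2.COLOR_RGB2HSV)
def snap(name,fn):
    from cell import ctrl
    st=ctrl.read_state();d=ctrl.get_image(name)
    cv2.imwrite(f"pics/{fn}.png",d["image"][:,:,::-1]);return d,st
def rows(dx,dy):pass
E
python3 - <<'E'
from h import *
d=dict(np.load("top0.npz"))
H=hsv(d);h,s,v=[H[...,i] for i in range(3)]
yy,xx=np.mgrid[:384,:512]
def box(x0,y0,x1,y1): return (xx>=x0)&(xx<=x1)&(yy>=y0)&(yy<=y1)
B={"mat":(190,138,322,220),"timer":(95,168,127,200),"tumbler":(132,160,170,195),"jar":(92,214,124,242),"ring":(138,208,172,242),"ball":(350,160,382,192),"roller":(386,160,445,192),"coaster":(345,200,392,246),"red":(402,202,436,232)}
for n,b in B.items():
    P=pts(d,box(*b))
    zb=np.median(P[:,2]);
    Q=P[P[:,2]>(2.5 if n in("mat","coaster") else 6)]
    mn,mx=Q.min(0),Q.max(0)
    (c,sz,a)=cv2.minAreaRect(Q[:,:2].astype(np.float32))
    print(n,len(Q),"bench",round(zb,1),"c",np.round((mn+mx)/2,1),"ext",np.round(mx-mn,1),"zmax",round(mx[2],1),"rect",np.round(c,1),np.round(sz,1),round(a,1))
E
```

```text
mat 7986 bench 4.7 c [561.5  15.9   8.4] ext [235.1 363.5  11.7] zmax 14.2 rect [560.9  18.5] [363.  227.1] 88.5
timer 399 bench 2.5 c [562.3 406.7  22.8] ext [73.2 70.1 33.3] zmax 39.4 rect [562.1 406. ] [72.5 70.1] 1.0
tumbler 520 bench 3.4 c [567.1 303.8  49.8] ext [78.5 96.9 87.5] zmax 93.6 rect [566.3 304.2] [98.7 75.1] 86.9
jar 370 bench 2.8 c [436.3 406.4  29.4] ext [74.7 65.1 46.4] zmax 52.6 rect [436.5 405.7] [75.9 60.8] 4.4
ring 324 bench 1.8 c [441.5 292.3  16.3] ext [92.8 78.2 20.6] zmax 26.6 rect [444.5 292.9] [98.4 64.2] 64.3
ball 391 bench 2.5 c [ 555.9 -276.6   33.2] ext [83.3 78.2 54.4] zmax 60.4 rect [ 557.4 -276.4] [85.8 74.4] 81.5
roller 764 bench 2.7 c [ 555.6 -411.5   26.3] ext [ 79.1 152.8  40.5] zmax 46.6 rect [ 555.8 -411.5] [ 79.  152.8] 0.2
coaster 1246 bench 3.1 c [ 432.8 -278.     9.1] ext [124.3 129.6  13.1] zmax 15.6 rect [ 432.3 -278.4] [125.8 123.4] 87.8
red 340 bench 2.2 c [ 440.1 -409.5   17.2] ext [71.  80.1 22.2] zmax 28.3 rect [ 439.2 -409.4] [72.4 76.7] 4.3
```

Run:
```python
from h import *
d=dict(np.load("top0.npz"))
H=hsv(d).astype(int);h,s,v=[H[...,i] for i in range(3)]
yy,xx=np.mgrid[:384,:512]
def box(x0,y0,x1,y1): return (xx>=x0)&(xx<=x1)&(yy>=y0)&(yy<=y1)
def cont(m):
    c,_=cv2.findContours(m.astype(np.uint8),cv2.RETR_EXTERNAL,cv2.CHAIN_APPROX_NONE);return max(c,key=cv2.contourArea)
def rep(n,m,z,zc=None):
    c=cont(m);P=onz(d,c.reshape(-1,2),z)[:,:2].astype(np.float32)
    r=cv2.minAreaRect(P);cc=cv2.minEnclosingCircle(P)
    print(n,"rect",np.round(r[0],1),np.round(r[1],1),round(r[2],2),"circ",np.round(cc[0],1),round(cc[1],1),"mean",np.round(P.mean(0),1))
rep("mat",box(180,130,330,222)&((h>100)&(h<130)&(s>120)|((h>20)&(h<35)&(s>150)&(v>120))),5)
st=box(180,195,330,222)&(h>20)&(h<35)&(s>150)&(v>120)
rep("stripe",st,5)
rep("timer",box(*(95,168,127,200))&(h<18)&(s>180)|box(100,174,120,192)&(s<60),24)
rep("roller",box(386,160,445,192)&(h<20)&(s>100)&(v>100),40)
rep("coaster",box(345,200,392,246)&(h<25)&(s>110),6)
rep("red",box(402,202,436,232)&((h<5)|(h>175))&(s>180),20)
rep("ball",box(350,160,382,192)&(h>40)&(h<80)&(s>150),30)
for n in [(130,155,175,245),(345,155,445,245),(90,160,130,245)]:
    x0,y0,x1,y1=n
    cv2.imwrite(f"pics/crop{x0}.png",cv2.resize(d["image"][y0:y1,x0:x1,::-1],None,fx=6,fy=6,interpolation=0))
```

```text
mat rect [567.9  18.2] [315.2 168.2] 89.97 circ [567.8  19.1] 176.5 mean [567.2  18.9]
stripe rect [474.   18.6] [319.9  11.3] 89.94 circ [474.4  18.6] 159.9 mean [473.9  17.8]
timer rect [551.9 407.3] [51.8 57.6] 15.68 circ [554.  407.8] 29.4 mean [555.4 405.5]
roller rect [ 548.1 -396.2] [116.2  41.3] 73.59 circ [ 546.6 -395.7] 58.2 mean [ 548.9 -397.2]
coaster rect [ 431.7 -278.4] [91.6 93.1] 42.75 circ [ 431.  -278.2] 47.4 mean [ 431.3 -278.1]
red rect [ 444.4 -406.7] [57.1 62.1] 42.7 circ [ 444.9 -406.4] 31.5 mean [ 444.5 -406.7]
ball rect [ 555.9 -272.2] [49.9 45.6] 88.31 circ [ 556.1 -272.3] 25.4 mean [ 554.9 -272.8]
```

```bash
cat >> h.py <<'E'
def go(x,y,z,yaw=90):
    from cell import ctrl
    s=ctrl.read_state();A=R.from_euler("xyz",s["tool_rot"])
    t=A.inv().apply(np.array([x,y,z])-s["eef_pos"]);B=R.from_euler("xyz",[np.pi,0,np.radians(yaw)])
    w=np.degrees((A.inv()*B).as_rotvec())
    print("ROW",np.round(t,1),np.round(w,2),"n>=",np.linalg.norm(t)/62.5,np.linalg.norm(w)/10.7)
E
python3 -c "
from h import *;go(548,-396,160,73.6)"
```

```text
ROW [330.2 -59.5  70.7] [-8.000e-02 -3.000e-02 -4.869e+01] n>= 5.486111271794054 4.550625406398504
```

```bash
python3 -m jog '330 -59 71 0 0 -48.7 1;330 -59 71 0 0 -48.7 1;330 -59 71 0 0 -48.7 1;330 -59 71 0 0 -48.7 1;330 -59 71 0 0 -48.7 1;330 -59 71 0 0 -48.7 1;330 -59 71 0 0 -48.7 1;330 -59 71 0 0 -48.7 1'
python3 - <<'E'
from h import *
d,st=snap("wrist","w1");print(st["eef_pos"],np.degrees(st["tool_rot"]),st["qpos"],st["qd"].round(3))
np.savez("w1.npz",**d,**{k:st[k] for k in("eef_pos","tool_rot")})
E
```

```text
clock: 1.15
eef_pos: [546.9, -398.3, 160.1]
tool_rot: [-3.14, 0.001, 1.283]
force: [-0.3, -0.3, 0.4]
width: 85.5
[ 546.89629581 -398.30320956  160.12061775] [-1.79929613e+02  7.67691975e-02  7.35333951e+01] [ 0.68478172  0.74600554 -0.17349989  1.49973373  0.15104017  0.90977886
  0.17610873] [ 0.022 -0.01   0.013  0.001 -0.001  0.    -0.001]
```

View pics/w1.png

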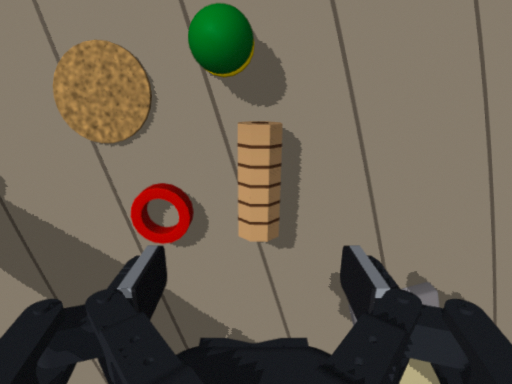

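```bash
cat >> h.py <<'E'
def cont(m):
    c,_=cv2.findContours(m.astype(np.uint8),cv2.RETR_EXTERNAL,cv2.CHAIN_APPROX_NONE);return max(c,key=cv2.contourArea).reshape(-1,2)
def rep(d,n,m,z,st=None):
    c=cont(m);P=onz(d,c,z,st)[:,:2].astype(np.float32)
    r=cv2.minAreaRect(P);cc=cv2.minEnclosingCircle(P);e=cv2.fitEllipse(P)
    print(n,"rect",np.round(r[0],1),np.round(r[1],1),round(r[2],2),"circ",np.round(cc[0],1),round(cc[1],1),"ell",np.round(e[0],1),np.round(e[1],1));return P
E
python3 - <<'E'
from h import *
d=dict(np.load("w1.npz"));st=d
H=hsv(d).astype(int);h,s,v=[H[...,i] for i in range(3)]
yy,xx=np.mgrid[:384,:512]
m=(xx>220)&(xx<300)&(yy>105)&(yy<255)&(h<20)&(s>90)
cv2.imwrite("pics/m1.png",m*255)
for z in (20,28.3,40): rep(d,z,m,z,st)
rep(d,"red",(xx>110)&(xx<210)&(yy>170)&(yy<260)&((h<5)|(h>175))&(s>150),20,st)
rep(d,"ball",(xx>170)&(xx<270)&(yy<80)&(h>45)&(h<80)&(s>150),30,st)
rep(d,"coaster",(xx>40)&(xx<165)&(yy>30)&(yy<150)&(h<25)&(s>100),6,st)
E
```

```text
20 rect [ 550.  -405.2] [121.9  42.1] 73.5 circ [ 550.2 -404.7] 62.2 ell [ 550.4 -404. ] [ 45.4 150.2]
28.3 rect [ 550.5 -402.9] [118.3  40.8] 73.5 circ [ 550.8 -402.3] 60.4 ell [ 551.  -401.7] [ 44.  145.8]
40 rect [ 551.3 -399.6] [113.3  39.1] 73.5 circ [ 551.5 -399. ] 57.8 ell [ 551.7 -398.4] [ 42.2 139.6]
red rect [ 447.1 -407.5] [66.8 60.1] 26.29 circ [ 447.  -406.9] 33.7 ell [ 446.9 -407.1] [60.2 67. ]
ball rect [ 555.1 -271.7] [52.2 53.4] 26.58 circ [ 554.9 -272. ] 27.0 ell [ 555.1 -272. ] [52.  53.5]
coaster rect [ 430.4 -278.9] [94.1 96.3] 73.0 circ [ 430.3 -278.8] 48.3 ell [ 430.2 -279. ] [94.4 95.5][ WARN:0@0.401] global loadsave.cpp:1063 imwrite_ Unsupported depth image for selected encoder is fallbacked to CV_8U.
```

View pics/m1.png

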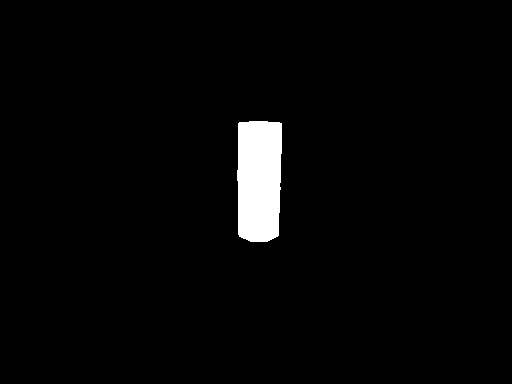

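```bash
python3 -c "
from h import *;go(550.4,-400.9,7,73.5)"
```

```text
ROW [ -0.6   4.4 153.4] [-0.05  0.09 -0.03] n>= 2.4550703585169815 0.010221123064116523
```

```bash
python3 -m jog '-0.6 4 100 0 0 0 1;-0.6 4.2 145 0 0 0 1;-0.6 4.2 153 0 0 0 1;-0.6 4.2 153 0 0 0 1;-0.6 4.2 153 0 0 0 -1;-0.6 4.2 153 0 0 0 -1;-0.6 4.2 153 0 0 0 -1;-0.6 4.2 153 0 0 0 -1'
python3 - <<'E'
from h import *
snap("wrist","w2")
E
```

```text
clock: 2.2
eef_pos: [553.1, -399.7, 9.5]
tool_rot: [3.139, 0.001, 1.285]
force: [-0.8, 0.2, 6.3]
width: 38.7
```

View pics/w2.png

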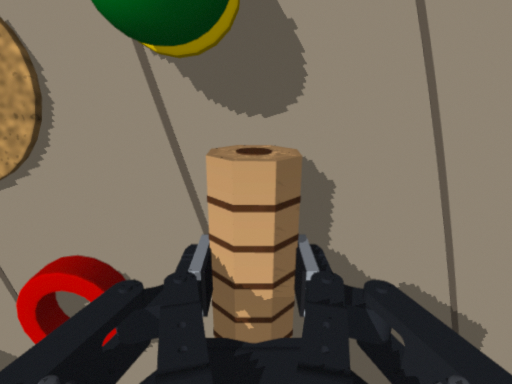

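```bash
python3 -c "
from h import *;go(563,18.5,130,90)"
```

```text
ROW [ 403.8 -108.3 -121.3] [  0.15   0.1  -16.41] n>= 6.965477034482157 1.5334023565574029
```

```bash
python3 -m jog '0 0 -62 0 0 0 -1;0 0 -123 0 0 0 -1;50 -13 -123 0 0 -2 -1;404 -108 -123 0 0 -16.5 -1;404 -108 -123 0 0 -16.5 -1;404 -108 -123 0 0 -16.5 -1;404 -108 -123 0 0 -16.5 -1;404 -108 -123 0 0 -16.5 -1'
python3 -c "
from h import *;go(563,18.5,130,90)"
```

```text
clock: 3.25
eef_pos: [561.4, -32.8, 131.1]
tool_rot: [3.14, 0.0, 1.573]
force: [1.3, 0.4, -1.7]
width: 38.4
ROW [51.3  1.7  1.1] [0.09 0.01 0.1 ] n>= 0.8221191522818001 0.012601333715062791
```

```bash
python3 -m jog '51 1.5 0 0 0 0 -1;51 1.5 0 0 0 0 -1;51 1.5 0 0 0 0 -1;51 1.5 0 0 0 0 -1'
python3 - <<'E'
from h import *
d,st=snap("wrist","w3");print(st["eef_pos"],np.degrees(st["tool_rot"]))
np.savez("w3.npz",**d,**{k:st[k] for k in("eef_pos","tool_rot")})
d,st=snap("top","t3")
np.savez("t3.npz",**d,**{k:st[k] for k in("eef_pos","tool_rot")})
E
```

```text
clock: 3.75
eef_pos: [562.7, 14.1, 130.5]
tool_rot: [3.141, 0.001, 1.57]
force: [0.2, -0.0, -1.9]
width: 38.7
[562.67413132  14.14433664 130.46923187] [1.79989857e+02 6.71872215e-02 8.99485599e+01]
```

View pics/w3.png

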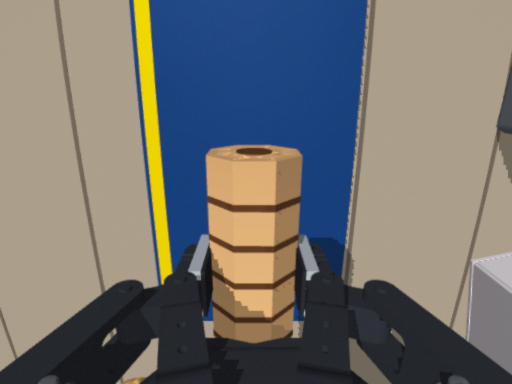

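Run:
```python
from h import *
from cell import ctrl
s=ctrl.read_state();print(s["eef_pos"],s["qd"].round(3))
d=dict(np.load("w3.npz"));st=d
H=hsv(d).astype(int);h,ss,v=[H[...,i] for i in range(3)]
# mat edges by rows
A=[];B=[]
for r in range(10,140,5):
    y=np.nonzero((h[r]>20)&(h[r]<35)&(ss[r]>150)&(v[r]>120))[0]
    b=np.nonzero((h[r]>105)&(h[r]<130)&(ss[r]>120)&(v[r]>40))[0]
    A.append((y.min()-.5,r));B.append((b.max()+.5,r))
a=onz(d,A,5,st);b=onz(d,B,5,st)
print("stripe outer x",np.polyfit(a[:,1],a[:,0],1),a[:,0].mean(),"plain",np.polyfit(b[:,1],b[:,0],1),b[:,0].mean())
# roller far end top edge and bottom edge, px
yy,xx=np.mgrid[:384,:512]
m=(xx>200)&(xx<310)&(yy>130)&(yy<350)&(h<20)&(ss>90)
c=cont(m);print("top row",c[:,1].min(), [ (int(np.nonzero(m[:,x])[0].min()),x) for x in (225,254,285)])
zt=130.5+30.5
for z,px in ((zt,[(254,157)]),(zt-8,[(230,150),(280,150)]),(zt-40,[(254,147)])):
    print(z,onz(d,px,z,st).round(1))
# top view of mat ends
d=dict(np.load("top0.npz"))
H=hsv(d).astype(int);h,ss,v=[H[...,i] for i in range(3)]
L=[];Rr=[]
for r in range(150,205,5):
    b=np.nonzero((h[r,180:330]>105)&(h[r,180:330]<130)&(ss[r,180:330]>120))[0]+180
    L.append((b.min()-.5,r));Rr.append((b.max()+.5,r))
l=onz(d,L,5);q=onz(d,Rr,5);print("mat y",l[:,1].mean(),q[:,1].mean(),np.polyfit(l[:,0],l[:,1],1)[0],np.polyfit(q[:,0],q[:,1],1)[0])
```

```text
[562.63296192  14.43927899 130.36478136] [-0.004  0.002 -0.007 -0.    -0.    -0.    -0.   ]
stripe outer x [9.72079676e-04 4.66497351e+02] 466.60482854395104 plain [1.68337729e-03 6.52984509e+02] 653.1702318974784
top row 146 [(147, 225), (146, 254), (148, 285)]
161.0 [[562.8  68.9 161. ]]
153.0 [[553.1  70.2 153. ]
 [573.3  70.2 153. ]]
121.0 [[562.9  66.3 121. ]]
mat y 176.66604058143534 -138.61273031278384 -0.00602049455992273 0.0049665691483888885
```

Run:
```python
from h import *
d=dict(np.load("w3.npz"))
r=80
print(d["image"][r,134:160].tolist());print(d["image"][r,352:375].tolist())
d=dict(np.load("top0.npz"))
print(d["image"][180,190:202].tolist());print(d["image"][180,308:322].tolist())
print(d["image"][138:152,256].tolist());print(d["image"][202:220,256].tolist())
```

```text
[[169, 157, 139], [148, 141, 136], [79, 94, 131], [33, 68, 128], [26, 65, 127], [70, 83, 123], [181, 159, 83], [234, 209, 0], [238, 213, 0], [238, 214, 0], [238, 214, 0], [238, 213, 0], [238, 214, 0], [238, 213, 0], [238, 214, 0], [238, 214, 0], [238, 214, 0], [238, 215, 0], [238, 214, 0], [234, 209, 0], [165, 153, 70], [69, 86, 119], [30, 67, 127], [26, 65, 126], [29, 67, 129], [26, 67, 127]]
[[27, 67, 125], [29, 67, 127], [28, 67, 126], [27, 66, 126], [29, 67, 126], [29, 67, 126], [27, 67, 126], [27, 68, 127], [47, 73, 123], [117, 110, 103], [167, 153, 134], [165, 152, 133], [132, 121, 106], [114, 103, 89], [110, 99, 87], [112, 101, 87], [125, 114, 98], [154, 142, 123], [169, 157, 137], [172, 158, 139], [172, 160, 139], [171, 157, 138], [171, 158, 139]]
[[134, 120, 103], [134, 121, 106], [133, 120, 106], [132, 119, 104], [132, 119, 104], [131, 117, 105], [117, 110, 103], [75, 81, 95], [42, 57, 90], [42, 60, 93], [42, 60, 94], [41, 58, 94]]
[[32, 56, 92], [32, 56, 91], [39, 56, 92], [37, 58, 92], [38, 60, 95], [36, 57, 92], [52, 65, 92], [72, 71, 80], [105, 93, 82], [129, 118, 103], [134, 121, 108], [133, 120, 105], [134, 120, 107], [130, 119, 103]]
[[132, 117, 105], [134, 119, 105], [130, 118, 105], [128, 117, 103], [118, 107, 95], [105, 95, 84], [102, 95, 88], [64, 68, 87], [39, 58, 91], [35, 54, 90], [37, 53, 92], [37, 57, 93], [40, 61, 96], [38, 56, 92]]
[[40, 58, 95], [31, 55, 90], [32, 58, 93], [38, 57, 93], [44, 60, 94], [66, 75, 91], [125, 112, 67], [179, 152, 22], [188, 156, 10], [181, 153, 10], [159, 136, 52], [84, 85, 84], [96, 93, 99], [131, 120, 107], [133, 120, 107], [134, 121, 105], [136, 122, 107], [133, 122, 108]]
```

Run:
```python
from h import *
d=dict(np.load("w3.npz"));st=d
I=d["image"].astype(int);M=I[...,2]-I[...,0]  # blue minus red; stripe yellow is distinct
A=[];B=[]
for r in range(6,140,4):
    b=np.nonzero((M[r]>20)&(np.arange(512)>120)&(np.arange(512)<390))[0]
    A.append((b.min()-.3,r));B.append((b.max()+.6,r))
a=onz(d,A,5,st);b=onz(d,B,5,st)
print(np.polyfit(a[:,1],a[:,0],1)[0],a[:,0].mean(),np.polyfit(b[:,1],b[:,0],1)[0],b[:,0].mean(),(a[:,0].mean()+b[:,0].mean())/2)
d=dict(np.load("top0.npz"))
print(onz(d,[(195.9,180),(315.3,180)],5),onz(d,[(256,144.6),(256,213.0)],5))
```

```text
0.0005084077326074362 462.878206842966 0.003211033193709924 653.7221710743353 558.3001889586507
[[ 560.70070046  181.11672351    5.        ]
 [ 551.74686179 -142.65275337    5.        ]] [[654.66637952  15.29564052   5.        ]
 [466.33623846  19.79839688   5.        ]]
```

```bash
python3 -m jog '62 4 0 0 0 0 -1;85 4 0 0 0 0 -1;85 4 0 0 0 0 -1;85 4 0 0 0 0 -1'
python3 - <<'E'
from h import *
d,st=snap("wrist","w4");print(st["eef_pos"],np.degrees(st["tool_rot"]))
np.savez("w4.npz",**d,**{k:st[k] for k in("eef_pos","tool_rot")})
I=d["image"].astype(int);M=I[...,2]-I[...,0]
A=[];C=[]
for c in range(170,340,6):
    b=np.nonzero((M[:200,c]>20))[0]
    A.append((c,b.min()-.3))
a=onz(d,A,5,st);print(np.polyfit(a[:,0],a[:,1],1)[0],np.median(a[:,1]),a[:,1].std())
for r in (100,120): 
    b=np.nonzero(M[r]>20)[0];b=b[(b>100)&(b<400)];print(onz(d,[(b.min()-.3,r),(b.max()+.6,r)],5,st).round(1))
E
```

```text
clock: 4.35
eef_pos: [566.5, 99.0, 130.2]
tool_rot: [-3.141, 0.002, 1.571]
force: [0.2, -0.3, -0.7]
width: 38.8
[566.45921523  99.04702479 130.1737865 ] [-1.79973820e+02  9.12847985e-02  8.99859193e+01]
0.001034558686405662 178.36396179064246 0.29023438487033876
[[463.2 173.7   5. ]
 [653.5 173.5   5. ]]
[[463.2 156.8   5. ]
 [654.1 156.6   5. ]]
```

View pics/w4.png

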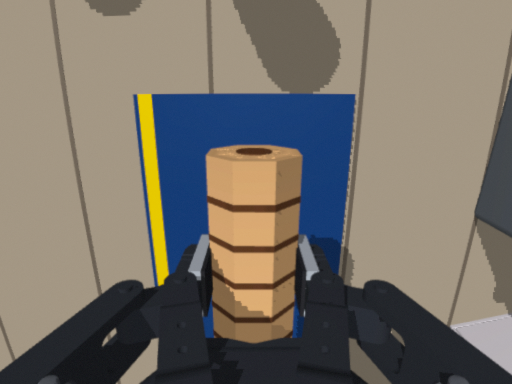

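```bash
python3 -m jog '-60 -6 0 0 0 0 -1;-80.6 -8 40 0 0 0 -1;-80.6 -8 95 0 0 0 -1;-80.6 -8 110 0 0 0 -1;-80.6 -8 116.5 0 0 0 -1;-80.6 -8 116.5 0 0 0 -1;-80.6 -8 116.5 0 0 0 -1'
```

```text
clock: 5.28
eef_pos: [560.0, 21.0, 15.3]
tool_rot: [3.139, -0.0, 1.573]
force: [0.0, 0.1, -1.7]
width: 38.9
```

```bash
python3 -m jog '0 0 1 0 0 0 -1;0 0 1 0 0 0 -1;0 0 1 0 0 0 -1'; python3 -c "
from h import *;go(558.5,18.4,14,90)"
```

```text
clock: 5.65
eef_pos: [559.8, 21.0, 14.5]
tool_rot: [3.139, -0.0, 1.573]
force: [-1.9, 0.1, 7.8]
width: 38.9
ROW [-2.6 -1.3  0.5] [ 0.15 -0.01  0.13] n>= 0.04632883750025573 0.018536386460383792
```

```bash
python3 -m jog '-2.6 -1.3 -2 0 0 0.1 -1;-2.6 -1.3 -2 0 0 0.1 -1;-2.6 -1.3 0 0 0 0.1 -1;-2.6 -1.3 0 0 0 0.1 -1;-2.6 -1.3 0 0 0 0.1 1;-2.6 -1.3 0 0 0 0.1 1;-2.6 -1.3 0 0 0 0.1 1'
python3 -m jog '0 0 -60 0 0 0 1;0 0 -120 0 0 0 1;0 0 -146 0 0 0 1;0 0 -146 0 0 0 1;0 0 -146 0 0 0 1'
python3 - <<'E'
from h import *
d,st=snap("wrist","w5");print(st["eef_pos"],np.degrees(st["tool_rot"]))
np.savez("w5.npz",**d,**{k:st[k] for k in("eef_pos","tool_rot")})
d,st=snap("top","t5")
np.savez("t5.npz",**d)
E
```

```text
clock: 6.52
eef_pos: [557.2, 18.1, 12.5]
tool_rot: [-3.141, -0.0, 1.571]
force: [0.7, -1.2, -0.1]
width: 85.6
clock: 7.15
eef_pos: [556.5, 17.9, 157.8]
tool_rot: [-3.14, 0.0, 1.571]
force: [0.7, 0.5, 0.1]
width: 85.7
[556.5177278   17.89222035 157.81780136] [-1.79895956e+02  1.11959248e-02  9.00050687e+01]
```

View pics/w5.png

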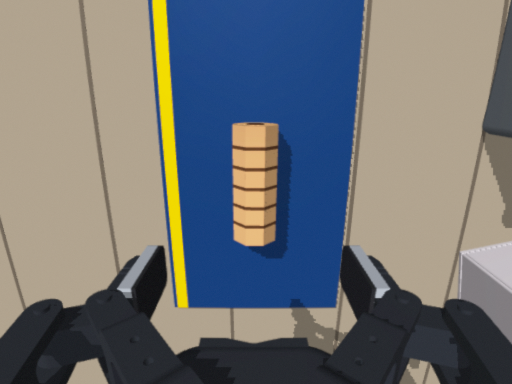

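```bash
cat >> h.py <<'E'
def mrel(d,st):
    I=d["image"].astype(int);M=I[...,2]-I[...,0];o={}
    A=[];B=[];C=[]
    for r in range(30,110,5):
        b=np.nonzero(M[r]>20)[0];b=b[(b>110)&(b<400)]
        A.append((b.min()-.3,r));B.append((b.max()+.6,r))
    a=onz(d,A,5,st);b=onz(d,B,5,st);print("x edges",a[:,0].mean(),b[:,0].mean(),"ctr",(a[:,0].mean()+b[:,0].mean())/2)
E
python3 - <<'E'
from h import *
d=dict(np.load("w5.npz"));st=d
mrel(d,st)
I=d["image"].astype(int);M=I[...,2]-I[...,0]
C=[]
for c in list(range(200,290,6)):
    b=np.nonzero(M[:330,c]>20)[0];C.append((c,b.max()+.5))
p=onz(d,C,5,st);print("-y edge",np.median(p[:,1]),"slope",np.polyfit(p[:,0],p[:,1],1)[0])
H=hsv(d).astype(int);h,ss,v=[H[...,i] for i in range(3)]
yy,xx=np.mgrid[:384,:512]
m=(xx>220)&(xx<290)&(yy>110)&(yy<255)&(h<20)&(ss>90)
rep(d,"33",m,33.3,st);P=rep(d,"45",m,45,st)
print("low end z45",P[:,1].min()); 
P=rep(d,"5",m,5,st);print("top end z5..",P[:,1].max());
E
```

```text
x edges 462.92888448875834 653.6454931469124 ctr 558.2871888178354
-y edge -142.13551021476914 slope 0.00343726263748011
33 rect [557.3  13.8] [117.9  39.7] 89.88 circ [557.3  14.7] 60.2 ell [557.3  15.9] [ 43.1 146. ]
45 rect [557.3  17.3] [112.7  38. ] 89.88 circ [557.2  18.1] 57.6 ell [557.3  19.3] [ 41.2 139.7]
low end z45 -39.000023
5 rect [557.4   5.3] [130.3  43.9] 89.88 circ [557.4   6.2] 66.6 ell [557.4   7.6] [ 47.6 161.4]
top end z5.. 70.44063
```

```bash
python3 -c "
from h import *;go(444,290,150,90)"
```

```text
ROW [ 272.1 -112.1    7.6] [-0.17  0.01  0.02] n>= 4.710014397507027 0.01629268275791479
```

```bash
python3 -m jog '272 -112 8 0 0 0 1;272 -112 8 0 0 0 1;272 -112 8 0 0 0 1;272 -112 8 0 0 0 1;272 -112 8 0 0 0 1;272 -112 8 0 0 0 1;272 -112 8 0 0 0 1;272 -112 8 0 0 0 1'
python3 - <<'E'
from h import *
d,st=snap("wrist","w6");print(st["eef_pos"],np.degrees(st["tool_rot"]))
np.savez("w6.npz",**d,**{k:st[k] for k in("eef_pos","tool_rot")})
E
```

```text
clock: 8.25
eef_pos: [445.9, 288.2, 150.3]
tool_rot: [-3.141, 0.001, 1.568]
force: [-0.1, -0.0, 0.5]
width: 85.3
[445.8867842 288.2217679 150.2945229] [-1.79972425e+02  8.21704889e-02  8.98597979e+01]
```

View pics/w6.png

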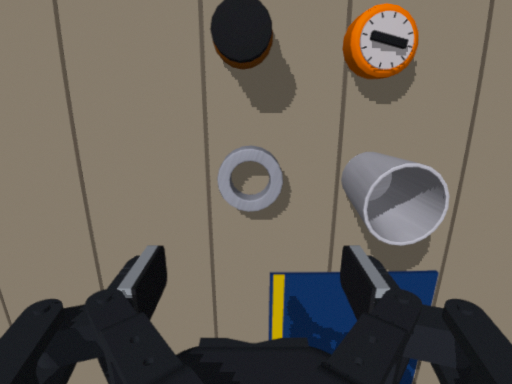

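Run:
```python
from h import *
d=dict(np.load("w6.npz"));st=d
H=hsv(d).astype(int);h,s,v=[H[...,i] for i in range(3)]
yy,xx=np.mgrid[:384,:512]
I=d["image"].astype(int);g=I[...,0]-I[...,2]
m=(xx>205)&(xx<300)&(yy>135)&(yy<225)&(g<12)&(v>70)
cv2.imwrite("pics/m6.png",cv2.resize((m[130:230,200:300]*255).astype(np.uint8),None,fx=4,fy=4,interpolation=0))
rep(d,"ring z20",m,20,st);rep(d,"ring z10",m,10,st);rep(d,"ring z0",m,0,st)
m=(xx>335)&(xx<430)&(yy<90)&((h<18)&(s>180)|((s<60)&(np.hypot(xx-387,yy-40)<32)))
rep(d,"timer z24",m,24,st);rep(d,"z12",m,12,st)
m=(xx>335)&(xx<455)&(yy>140)&(yy<250)&(g<14)&(v>70)
P=rep(d,"tumb",m,84,st)
```

```text
ring z20 rect [442.2 290.3] [61.3 63.7] 23.82 circ [442.5 290.6] 32.2 ell [442.5 290.3] [61.  63.6]
ring z10 rect [442.1 287.5] [63.5 66. ] 23.82 circ [442.3 287.9] 33.4 ell [442.4 287.6] [63.2 65.9]
ring z0 rect [442.  284.8] [65.8 68.3] 23.82 circ [442.2 285.1] 34.6 ell [442.3 284.9] [65.4 68.2]
timer z24 rect [551.  409.7] [62.6 57.6] 7.16 circ [551.1 409.2] 31.9 ell [551.5 409.1] [56.6 63.4]
z12 rect [555.7 411.6] [65.4 60.2] 7.16 circ [555.8 411.1] 33.3 ell [556.2 411.1] [59.1 66.2]
tumb rect [549.3 289.7] [66.5 88.5] 76.79 circ [549.9 294.3] 45.5 ell [552.7 292.1] [63.1 91.3]
```

View pics/m6.png

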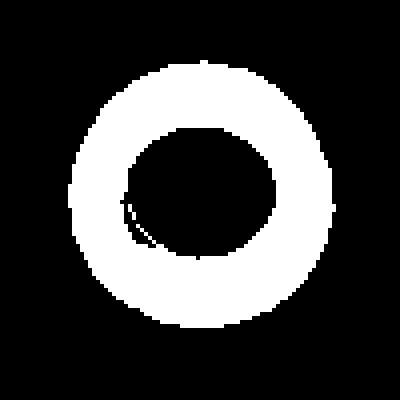

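```bash
python3 -c "
from h import *;go(442.4,289.5,3,90)"
```

```text
ROW [  1.3  -3.5 147.5] [-0.01  0.06 -0.15] n>= 2.360480613502109 0.014756388468623297
```

```bash
python3 -m jog '1.3 -3.5 100 0 0 -0.1 1;1.3 -3.5 138 0 0 -0.1 1;1.3 -3.5 147 0 0 -0.1 1;1.3 -3.5 147 0 0 -0.1 1;1.3 -3.5 147 0 0 -0.1 -1;1.3 -3.5 147 0 0 -0.1 -1;1.3 -3.5 147 0 0 -0.1 -1;1.3 -3.5 147 0 0 -0.1 -1'
python3 - <<'E'
from h import *
snap("wrist","w7")
E
```

```text
clock: 9.3
eef_pos: [442.8, 291.6, 6.2]
tool_rot: [3.139, -0.001, 1.572]
force: [-1.1, -1.6, 6.1]
width: 59.9
```

View pics/w7.png

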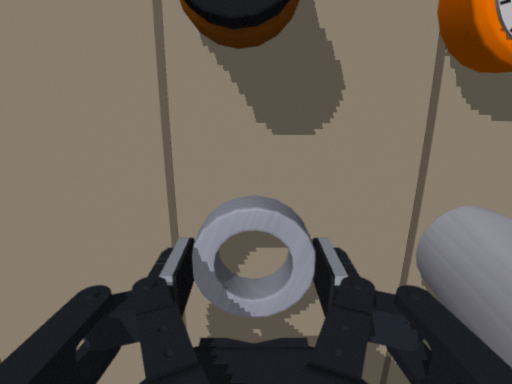

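```bash
python3 -c "
from h import *;go(557.5,132,110,90)"
```

```text
ROW [-159.6  114.7 -103.7] [ 0.15 -0.07  0.09] n>= 3.5557356642790214 0.017656332533886394
```

```bash
python3 -m jog '0 0 -60 0 0 0 -1;0 0 -104 0 0 0 -1;-160 114.7 -104 0 0 0 -1;-160 114.7 -104 0 0 0 -1;-160 114.7 -104 0 0 0 -1;-160 114.7 -104 0 0 0 -1;-160 114.7 -104 0 0 0 -1;-160 114.7 -104 0 0 0 -1'
python3 - <<'E'
from h import *
d,st=snap("wrist","w8");print(st["eef_pos"],np.degrees(st["tool_rot"]))
np.savez("w8.npz",**d,**{k:st[k] for k in("eef_pos","tool_rot")})
I=d["image"].astype(int);g=I[...,0]-I[...,2];v=I.max(2)
yy,xx=np.mgrid[:384,:512]
go(557.5,132,8,90)
E
```

```text
clock: 10.35
eef_pos: [555.8, 133.7, 108.4]
tool_rot: [-3.141, -0.001, 1.575]
force: [0.3, 0.0, -2.0]
width: 59.4
[555.75594179 133.66976722 108.3536737 ] [-1.79988780e+02 -7.91716944e-02  9.02632428e+01]
ROW [ -1.9   1.8 100.2] [-0.02 -0.07  0.3 ] n>= 1.6041435455624387 0.02839821218366549
```

View pics/w8.png

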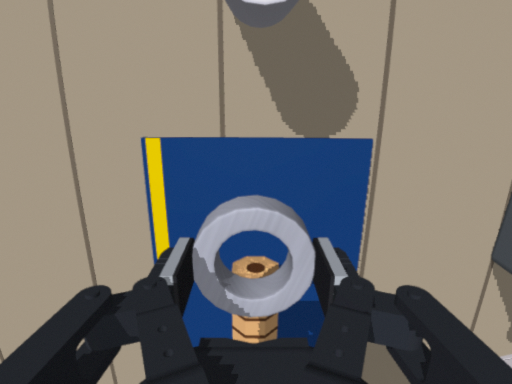

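Run:
```python
from h import *
d=dict(np.load("w8.npz"));st=d
zb=108.35-6.2
print(onz(d,[(254,315.5)],zb+20,st)-st["eef_pos"],onz(d,[(254,196.5)],zb,st)-st["eef_pos"])
print(onz(d,[(193,255),(316,255)],zb+20,st)-st["eef_pos"])
```

```text
[[  0.3628955  -32.14952585  13.7963263 ]] [[ 0.08902311 26.72944628 -6.2036737 ]]
[[-29.39389439   3.33713073  13.7963263 ]
 [ 30.21569693   3.6064208   13.7963263 ]]
```

```bash
python3 -m jog '1 1.7 60 0 0 0.3 -1;1 1.7 90 0 0 0.3 -1;1 1.7 95.5 0 0 0.3 -1;1 1.7 97 0 0 0.3 -1;1 1.7 97 0 0 0.3 -1'; python3 -c "
from h import *;go(557.4,134.6,11,90)"
```

```text
clock: 11.02
eef_pos: [559.2, 133.6, 11.9]
tool_rot: [3.14, -0.001, 1.569]
force: [-0.2, -0.1, -2.9]
width: 59.7
ROW [ 1.  -1.8  0.8] [ 0.12 -0.05 -0.12] n>= 0.03555024912334728 0.016538297408926733
```

```bash
python3 -m jog '0.7 -1 0 0 0 -0.1 -1;0.7 -1 1.2 0 0 -0.1 -1;0.7 -1 1.2 0 0 -0.1 -1;0.7 -1 1.2 0 0 -0.1 1;0.7 -1 1.2 0 0 -0.1 1;0.7 -1 1.2 0 0 -0.1 1'
python3 -m jog '0 0 -60 0 0 0 1;0 0 -120 0 0 0 1;0 0 -146 0 0 0 1;0 0 -146 0 0 0 1;0 0 -146 0 0 0 1'
python3 - <<'E'
from h import *
d,st=snap("wrist","w9");print(st["eef_pos"],np.degrees(st["tool_rot"]))
np.savez("w9.npz",**d,**{k:st[k] for k in("eef_pos","tool_rot")})
I=d["image"].astype(int);g=I[...,0]-I[...,2]
yy,xx=np.mgrid[:384,:512]
s=hsv(d)[...,1].astype(int);v=I.max(2)
m=(xx>205)&(xx<305)&(yy>125)&(yy<225)&(s<60)&(v>70)
P=rep(d,"ring z25",m,25,st)
E
```

```text
clock: 11.78
eef_pos: [557.6, 133.2, 9.6]
tool_rot: [3.141, -0.0, 1.569]
force: [0.1, 0.3, 0.9]
width: 85.2
clock: 12.4
eef_pos: [556.7, 132.9, 154.7]
tool_rot: [-3.14, 0.001, 1.569]
force: [-0.7, 0.3, 0.2]
width: 85.5
[556.70985772 132.88039213 154.65258972] [-1.79900521e+02  3.71074033e-02  8.99052031e+01]
ring z25 rect [557.6 132.8] [62.3 61.2] 89.94 circ [557.7 132.8] 31.8 ell [557.8 132.6] [60.2 62.8]
```

View pics/w9.png

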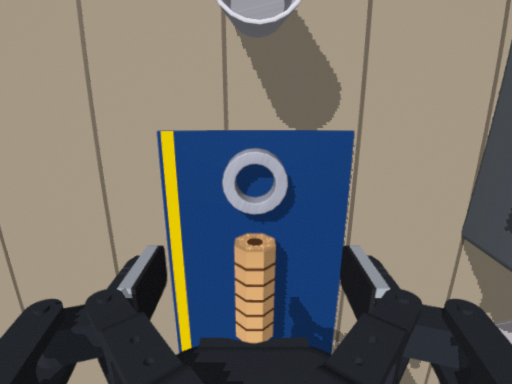

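```bash
python3 -m jog '-406 -1.7 0 0 0 0 1;-406 -1.7 0 0 0 0 1;-406 -1.7 0 0 0 0 1;-406 -1.7 0 0 0 0 1;-406 -1.7 0 0 0 0 1;-406 -1.7 0 0 0 0 1;-406 -1.7 0 0 0 0 1;-406 -1.7 0 0 0 0 1'
python3 -m jog '0 0 0 0 0 0 1;0 0 0 0 0 0 1'
python3 - <<'E'
from h import *
d=dict(np.load("w9.npz"))
print("roller end: top-edge row?",[onz(d,[(255,r)],z,d).round(1)[0] for r,z in((234,5),(247,45))])
d,st=snap("wrist","w10");print(st["eef_pos"],np.degrees(st["tool_rot"]))
np.savez("w10.npz",**d,**{k:st[k] for k in("eef_pos","tool_rot")})
H=hsv(d).astype(int);h,s,v=[H[...,i] for i in range(3)]
yy,xx=np.mgrid[:384,:512]
m=(yy<260)&(h>45)&(h<80)&(s>150)
c=cont(m);e=cv2.fitEllipse(c);print("px",e)
rep(d,"ball",m,30,st)
E
```

```text
clock: 13.45
eef_pos: [553.2, -276.4, 153.4]
tool_rot: [-3.138, 0.0, 1.563]
force: [0.1, -0.6, 0.2]
width: 85.4
clock: 13.7
eef_pos: [555.4, -270.4, 155.2]
tool_rot: [-3.141, -0.001, 1.572]
force: [0.0, 0.6, -0.3]
width: 85.2
roller end: top-edge row? [array([558.1,  69.8,   5. ]), array([557.9,  75.5,  45. ])]
[ 555.40691554 -270.41638035  155.17057679] [-1.79960382e+02 -8.51335385e-02  9.00794026e+01]
px ((253.3314666748047, 186.4900665283203), (55.5330696105957, 55.99685287475586), 116.46348571777344)
ball rect [ 555.1 -274. ] [52.1 53.2] 0.09 circ [ 555.2 -273.9] 27.3 ell [ 555.3 -274. ] [51.9 53.8]
```

View pics/w10.png

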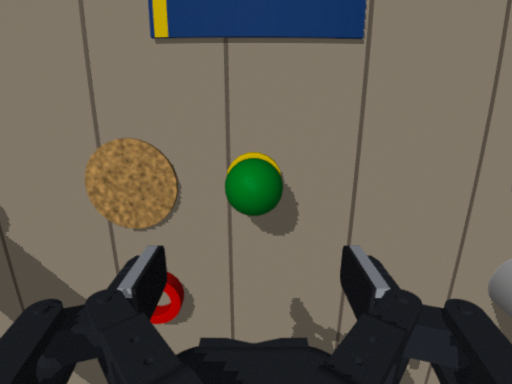

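```bash
python3 -c "
from h import *;go(555.2,-273.3,13,90)"
```

```text
ROW [ -2.8  -0.3 142.4] [-0.02 -0.06  0.07] n>= 2.278607595758513 0.009020776140461116
```

```bash
python3 -m jog '-2.8 -0.3 70 0 0 0 1;-2.8 -0.3 125 0 0 0 1;-2.8 -0.3 141 0 0 0 1;-2.8 -0.3 141 0 0 0 1;-2.8 -0.3 141 0 0 0 -1;-2.8 -0.3 141 0 0 0 -1;-2.8 -0.3 141 0 0 0 -1;-2.8 -0.3 141 0 0 0 -1'
python3 -m jog '0 0 -30 0 0 0 -1;0 0 -90 0 0 0 -1;0 0 -117 0 0 0 -1;0 0 -117 0 0 0 -1'
python3 - <<'E'
from h import *
d,st=snap("wrist","w11")
E
```

```text
clock: 14.75
eef_pos: [556.5, -276.2, 17.4]
tool_rot: [3.138, 0.002, 1.569]
force: [-1.4, 0.6, 7.9]
width: 51.7
clock: 15.25
eef_pos: [556.9, -276.5, 135.3]
tool_rot: [3.135, 0.003, 1.569]
force: [0.3, 0.1, -1.3]
width: 51.2
```

View pics/w11.png

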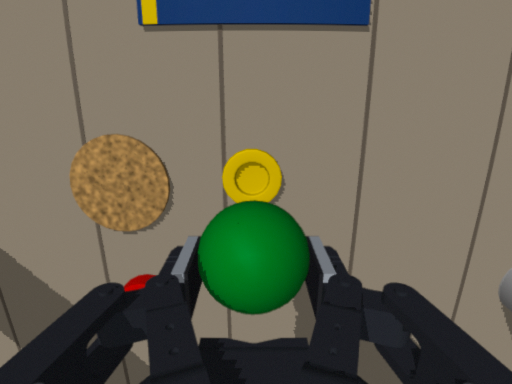

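Run:
```python
from h import *
d,st=snap("wrist","w12")
H=hsv(d).astype(int);h,s,v=[H[...,i] for i in range(3)]
m=(h>45)&(h<80)&(s>150)
c=cont(m);print(c.min(0),c.max(0))
for z in (st["eef_pos"][2]+12.6,):
    P=onz(d,c,z,st)[:,:2]-st["eef_pos"][:2];print(P.min(0),P.max(0),(P.min(0)+P.max(0))/2)
go(557.7,129.6,140,90)
```

```text
[197 201] [309 313]
[-27.76044995 -31.59016701] [27.35120105 30.83218884] [-0.20462445 -0.37898909]
ROW [405.2   2.6  -8.3] [-0.    0.02 -0.1 ] n>= 6.48524990445469 0.009684899881818126
```

Run:
```python
from h import *
from cell import ctrl
d,st=snap("wrist","w13")
o,v=rays(d,[(254,200.5),(254,313.5),(197,256),(310,256)],st)
v/=np.linalg.norm(v,axis=1)[:,None]
ax=v[0]+v[1];ax/=np.linalg.norm(ax)
half=np.arccos(v[0]@v[1])/2
D=27/np.sin(half);print("dist",D,"centre rel tcp",(o+D*ax-st["eef_pos"]).round(1), st["eef_pos"])
half2=np.arccos(v[2]@v[3])/2;print(27/np.sin(half2))
```

```text
dist 152.10299315194132 centre rel tcp [ 0.2  2.  11.2] [ 554.3912992  -275.63159851  131.79706479]
149.59310743564788
```

```bash
python3 -m jog '62 0 -8 0 0 0 -1;405 3 -8 0 0 0 -1;405 3 -8 0 0 0 -1;405 3 -8 0 0 0 -1;405 3 -8 0 0 0 -1;405 3 -8 0 0 0 -1;405 3 -8 0 0 0 -1;405 3 -8 0 0 0 -1'
python3 -m jog '0 0 0 0 0 0 -1;0 0 0 0 0 0 -1;0 0 0 0 0 0 -1'
python3 - <<'E'
from h import *
d,st=snap("wrist","w14");print(st["eef_pos"])
o,v=rays(d,[(254,200.5),(254,313.5)],st)
H=hsv(d).astype(int);m=(H[...,0]>45)&(H[...,0]<80)&(H[...,1]>150);c=cont(m);print(c.min(0),c.max(0))
go(557.5,130,90,90)
E
```

```text
clock: 16.4
eef_pos: [557.1, 133.5, 138.2]
tool_rot: [-3.139, -0.002, 1.575]
force: [-0.2, -1.1, -1.0]
width: 51.3
clock: 16.77
eef_pos: [558.6, 128.0, 139.5]
tool_rot: [-3.141, 0.001, 1.567]
force: [0.1, 0.2, -2.0]
width: 51.6
[558.56574354 128.00904059 139.46482846]
[197 201] [309 313]
ROW [ 1.7 -1.1 49.6] [-0.    0.02 -0.19] n>= 0.7939887790992733 0.017982321284724365
```

View pics/w14.png

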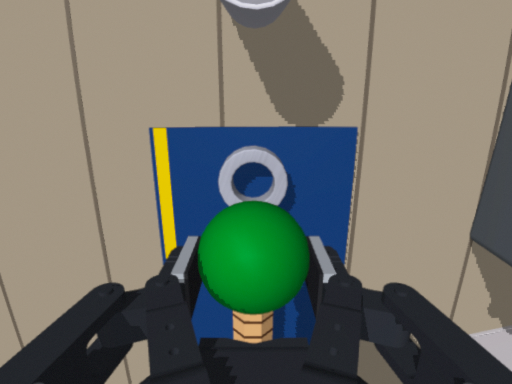

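Run:
```python
from h import *
d,st=snap("wrist","w15");print(st["eef_pos"])
I=d["image"].astype(int);s=hsv(d)[...,1].astype(int);v=I.max(2)
yy,xx=np.mgrid[:384,:512]
m=(xx>205)&(xx<300)&(yy>138)&(yy<216)&(s<70)&(v>60)
c=cont(m);P=onz(d,c,25,st)
x0,x1=P[:,0].min(),P[:,0].max();print("ring x",x0,x1,(x0+x1)/2, "far top y",P[:,1].max())
# hole: top-rim near/far edges at col 252
col=d["image"][140:222,252].tolist();print([(140+i,c) for i,c in enumerate(col) if i%2==0])
```

```text
[558.58878444 128.31027988 139.58357001]
ring x 527.1290334732703 588.5016167949013 557.8153251340858 far top y 164.564789613951
[(140, [24, 62, 119]), (142, [25, 63, 120]), (144, [25, 62, 119]), (146, [97, 109, 136]), (148, [137, 138, 151]), (150, [184, 186, 201]), (152, [176, 178, 193]), (154, [172, 174, 188]), (156, [167, 169, 184]), (158, [164, 167, 182]), (160, [163, 165, 179]), (162, [100, 106, 126]), (164, [16, 41, 79]), (166, [20, 43, 80]), (168, [16, 40, 78]), (170, [18, 42, 79]), (172, [22, 42, 80]), (174, [17, 42, 80]), (176, [17, 41, 80]), (178, [13, 39, 79]), (180, [20, 56, 112]), (182, [19, 53, 104]), (184, [23, 59, 118]), (186, [22, 60, 118]), (188, [22, 61, 117]), (190, [22, 60, 116]), (192, [21, 60, 117]), (194, [24, 62, 117]), (196, [31, 63, 118]), (198, [124, 127, 138]), (200, [92, 115, 106]), (202, [0, 99, 26]), (204, [0, 110, 32]), (206, [0, 115, 31]), (208, [0, 122, 34]), (210, [0, 125, 33]), (212, [0, 127, 32]), (214, [0, 130, 32]), (216, [0, 133, 33]), (218, [0, 135, 35]), (220, [0, 137, 36])]
```

Run:
```python
from h import *
d,st=snap("wrist","w16");print(st["eef_pos"])
p=onz(d,[(252,149),(252,162)],25,st);print(p, p[:,1]-[31,19])
```

```text
[558.5882336  128.59217541 139.61774677]
[[557.49152813 162.27511139  25.        ]
 [557.44594443 150.90895078  25.        ]] [131.27511139 131.90895078]
```

```bash
python3 -m jog '1 -1 60 0 0 0 -1;1 -1 95 0 0 0 -1;1 -1 104 0 0 0 -1;1 -1 104 0 0 0 -1;1 -1 104 0 0 0 -1;1 -1 104 0 0 0 -1'
python3 -c "
from h import *;go(557.5,129.6,31.5,90)"
```

```text
clock: 17.68
eef_pos: [558.5, 130.7, 37.0]
tool_rot: [3.139, -0.001, 1.569]
force: [0.3, 0.1, -1.4]
width: 51.4
ROW [-1.1 -1.   5.5] [ 0.14 -0.04 -0.1 ] n>= 0.09153963996320887 0.016728025235019855
```

```bash
python3 -m jog '-0.8 -0.9 3 0 0 0 -1;-0.8 -0.9 5 0 0 0 -1;-0.8 -0.9 5 0 0 0 -1;-0.8 -0.9 5 0 0 0 -1'
```

```text
clock: 18.18
eef_pos: [557.6, 129.1, 31.6]
tool_rot: [3.14, 0.0, 1.569]
force: [0.4, -0.0, 6.5]
width: 51.7
```

```bash
python3 -m jog '0 0 0 0 0 0 0.3;0 0 0 0 0 0 0.6;0 0 0 0 0 0 1;0 0 0 0 0 0 1'
python3 -m jog '0 0 -30 0 0 0 1;0 0 -90 0 0 0 1;0 0 -120 0 0 0 1;0 0 -120 0 0 0 1;0 0 -120 0 0 0 1'
python3 - <<'E'
from h import *
d,st=snap("wrist","w17");print(st["eef_pos"])
H=hsv(d).astype(int);m=(H[...,0]>45)&(H[...,0]<80)&(H[...,1]>150);c=cont(m);a=c.min(0)-.5;b=c.max(0)+.5;print(a,b)
o,v=rays(d,[((a[0]+b[0])/2,a[1]),((a[0]+b[0])/2,b[1])],st)
v/=np.linalg.norm(v,axis=1)[:,None];ax=v[0]+v[1]
t=(44-o[2])/ax[2];print("ball on z44",o+t*ax, "by size", o+27/np.sin(np.arccos(v[0]@v[1])/2)*ax/np.linalg.norm(ax))
E
```

```text
clock: 18.68
eef_pos: [556.4, 129.7, 30.5]
tool_rot: [-3.141, 0.0, 1.569]
force: [-0.7, -0.3, 0.5]
width: 85.4
clock: 19.3
eef_pos: [555.9, 129.4, 150.0]
tool_rot: [-3.14, 0.0, 1.569]
force: [-0.8, 0.5, 0.7]
width: 85.4
[555.92650835 129.38538341 149.95736481]
[224.5 156.5] [286.5 218.5]
ball on z44 [557.61297346 131.09155532  44.        ] by size [557.63828358 129.94305365  40.16990971]
```

View pics/w17.png

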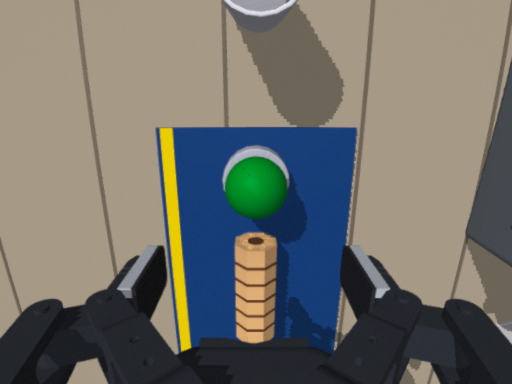

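```bash
python3 -m jog '278 -2 0 0 0 0 1;278 -2 0 0 0 0 1;278 -2 0 0 0 0 1;278 -2 0 0 0 0 1;278 -2 0 0 0 0 1;278 -2 0 0 0 0 1;278 -2 0 0 0 0 1;278 -2 0 0 0 0 1'
python3 - <<'E'
from h import *
d,st=snap("wrist","w18");print(st["eef_pos"],np.degrees(st["tool_rot"]),st["qd"].round(3))
np.savez("w18.npz",**d,**{k:st[k] for k in("eef_pos","tool_rot")})
H=hsv(d).astype(int);h,s,v=[H[...,i] for i in range(3)]
yy,xx=np.mgrid[:384,:512]
m=(xx>190)&(xx<320)&(yy>130)&(yy<245)&(h<18)&(s>180)
rep(d,"timer 24",m,24,st)
E
```

```text
clock: 20.35
eef_pos: [555.7, 405.3, 150.1]
tool_rot: [-3.141, 0.002, 1.567]
force: [0.5, 0.4, 0.1]
width: 85.4
[555.68192997 405.27274072 150.10521196] [-1.79978941e+02  1.12524546e-01  8.97688970e+01] [ 0.001 -0.006 -0.005 -0.006 -0.002  0.002 -0.001]
timer 24 rect [554.8 411.4] [59.5 56.8] 66.63 circ [554.3 411.4] 30.2 ell [554.1 411.3] [56.  59.5]
```

View pics/w18.png

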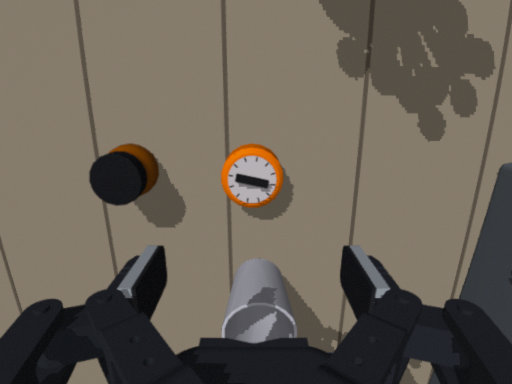

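```bash
python3 -c "
from h import *;go(554.4,410.6,4,90)"
```

```text
ROW [  5.2  -1.3 146.4] [-0.01  0.08 -0.23] n>= 2.343752050864724 0.022319300888411477
```

```bash
python3 -m jog '5.2 -1.3 80 0 0 -0.2 1;5.2 -1.3 130 0 0 -0.2 1;5.2 -1.3 145.5 0 0 -0.2 1;5.2 -1.3 145.5 0 0 -0.2 1;5.2 -1.3 145.5 0 0 -0.2 1'
python3 -c "
from h import *;go(554.4,410.6,4,90)"
```

```text
clock: 21.02
eef_pos: [555.6, 414.0, 7.9]
tool_rot: [3.138, -0.003, 1.572]
force: [0.3, -0.2, 0.9]
width: 85.4
ROW [-3.5 -1.2  3.9] [ 0.21 -0.17  0.08] n>= 0.08539820996011381 0.02595980806997442
```

```bash
python3 -m jog '-3.4 -1.2 3 0 0 0 1;-3.4 -1.2 3 0 0 0 1;-3.4 -1.2 3 0 0 0 -1;-3.4 -1.2 3 0 0 0 -1;-3.4 -1.2 3 0 0 0 -1;-3.4 -1.2 3 0 0 0 -1'
python3 -m jog '0 0 -40 0 0 0 -1;0 0 -100 0 0 0 -1;0 0 -135 0 0 0 -1;0 0 -135 0 0 0 -1'
python3 - <<'E'
from h import *
d,st=snap("wrist","w19");print(st["eef_pos"]);go(557.5,-98,140,90)
E
```

```text
clock: 21.78
eef_pos: [553.1, 410.0, 3.0]
tool_rot: [3.14, -0.001, 1.573]
force: [0.4, -0.6, 5.2]
width: 55.8
clock: 22.28
eef_pos: [554.1, 411.0, 140.4]
tool_rot: [3.137, -0.004, 1.573]
force: [-0.5, -0.2, -1.3]
width: 55.6
[554.13783602 410.97416644 140.44271851]
ROW [-507.8    3.7   -2.5] [ 0.08 -0.06  0.11] n>= 8.124641296316886 0.014056308004573803
```

View pics/w19.png

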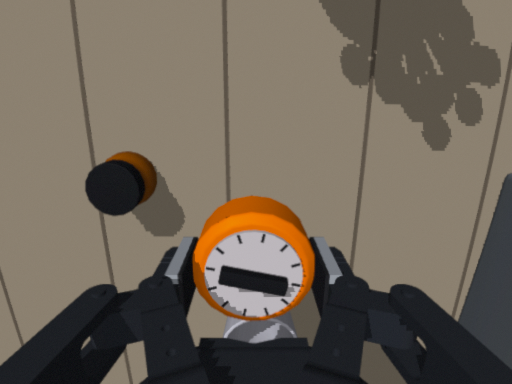

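```bash
python3 -m jog '-507 4 0 0 0 0 -1;-507 4 0 0 0 0 -1;-507 4 0 0 0 0 -1;-507 4 0 0 0 0 -1;-507 4 0 0 0 0 -1;-507 4 0 0 0 0 -1;-507 4 0 0 0 0 -1;-507 4 0 0 0 0 -1'
python3 -c "
from h import *;go(557.5,-98,140,90)"
```

```text
clock: 23.32
eef_pos: [555.8, -92.3, 135.2]
tool_rot: [-3.138, -0.001, 1.573]
force: [1.8, -0.7, -1.3]
width: 55.5
ROW [-5.7  1.6 -4.8] [-0.2  -0.04  0.13] n>= 0.12270488818696526 0.022557371244719782
```

```bash
python3 -m jog '0 0 0 0 0 0 -1;0 0 0 0 0 0 -1;0 0 0 0 0 0 -1'
python3 - <<'E'
from h import *
d,st=snap("wrist","w20");print(st["eef_pos"],st["tool_rot"])
np.savez("w20.npz",**d,**{k:st[k] for k in("eef_pos","tool_rot")})
H=hsv(d).astype(int);h,s,v=[H[...,i] for i in range(3)]
yy,xx=np.mgrid[:384,:512]
m=(xx>185)&(xx<325)&(yy>185)&(yy<335)&(h<18)&(s>180)
c=cont(m);print(c.min(0),c.max(0))
zb=st["eef_pos"][2]-3
x=(c[:,0].min()+c[:,0].max())/2
print(onz(d,[(x,c[:,1].min()-.5)],zb,st)-st["eef_pos"],onz(d,[(x,c[:,1].max()+.5)],zb+24,st)-st["eef_pos"])
go(557.5,-98,8,90)
E
```

```text
clock: 23.7
eef_pos: [557.1, -88.2, 136.4]
tool_rot: [-3.14, -0.001, 1.576]
force: [0.1, 0.1, -0.3]
width: 55.7
[557.05975668 -88.18549649 136.39254891] [-3.14022583e+00 -1.44001703e-03  1.57581833e+00]
[192 196] [314 319]
[[-0.4561044  28.32280558 -3.        ]] [[ -0.13666076 -28.58079913  21.        ]]
ROW [ -9.9   0.3 128.6] [-0.05 -0.06  0.3 ] n>= 2.0641855768199955 0.02917053183913922
```

View pics/w20.png

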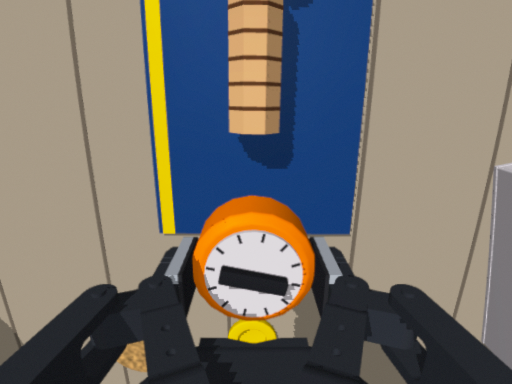

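Run:
```python
from h import *
d=dict(np.load("w20.npz"))
print(onz(d,[(254,133.5)],45,d),onz(d,[(229,131),(281,131)],33,d),onz(d,[(254,235)],5,d))
```

```text
[[557.12464465 -38.49253233  45.        ]] [[536.93132442 -37.93256162  33.        ]
 [578.9628044  -37.70733716  33.        ]] [[ 557.80692279 -143.33482494    5.        ]]
```

```bash
python3 -m jog '-9.5 0.3 50 0 0 0.3 -1;-9.5 0.3 105 0 0 0.3 -1;-9.5 0.3 124 0 0 0.3 -1;-9.5 0.3 124 0 0 0.3 -1;-9.5 0.3 124 0 0 0.3 -1'
python3 -m jog '0 0 0 0 0 0 -1;0 0 0 0 0 0 -1'
python3 -c "
from h import *;go(557.5,-97.6,8,90)"
```

```text
clock: 24.38
eef_pos: [559.3, -99.6, 14.8]
tool_rot: [3.139, 0.0, 1.568]
force: [0.1, 0.3, 0.0]
width: 55.7
clock: 24.62
eef_pos: [558.6, -100.2, 14.4]
tool_rot: [3.139, 0.0, 1.567]
force: [0.2, 0.3, 0.6]
width: 55.5
ROW [ 2.6 -1.1  6.4] [ 0.13  0.02 -0.2 ] n>= 0.11179892800757635 0.022468412889793128
```

```bash
python3 -m jog '2.6 -1.1 3 0 0 -0.2 -1;2.6 -1.1 4.5 0 0 -0.2 -1;2.6 -1.1 5.5 0 0 -0.2 -1;2.6 -1.1 5.5 0 0 -0.2 -1'
```

```text
clock: 25.12
eef_pos: [556.5, -97.2, 8.0]
tool_rot: [-3.141, -0.0, 1.571]
force: [-2.2, 0.8, 4.1]
width: 55.9
```

```bash
python3 -m jog '0 0 0 0 0 0 1;0 0 0 0 0 0 1;0 0 0 0 0 0 1;0 0 0 0 0 0 1'
python3 -m jog '0 0 -40 0 0 0 1;0 0 -100 0 0 0 1;0 0 -145 0 0 0 1;0 0 -145 0 0 0 1;0 0 -145 0 0 0 1'
python3 - <<'E'
from h import *
d,st=snap("wrist","w21");print(st["eef_pos"])
H=hsv(d).astype(int);h,s,v=[H[...,i] for i in range(3)]
yy,xx=np.mgrid[:384,:512]
m=(xx>190)&(xx<320)&(yy>145)&(yy<245)&(h<13)&(s>220)
P=rep(d,"timer 29",m,29,st)
print(onz(d,[(254,r) for r in (100,105)],45,st))
np.savez("w21.npz",**d,**{k:st[k] for k in("eef_pos","tool_rot")})
go(565,304,190,90)
E
```

```text
clock: 25.62
eef_pos: [556.7, -97.4, 7.6]
tool_rot: [3.142, -0.0, 1.571]
force: [0.5, -0.3, -1.0]
width: 85.7
clock: 26.25
eef_pos: [556.1, -97.5, 152.2]
tool_rot: [-3.141, 0.0, 1.571]
force: [-1.1, -0.2, 1.0]
width: 85.1
[556.08213393 -97.5379721  152.20818527]Traceback (most recent call last):
  File "<stdin>", line 6, in <module>
  File "h.py", line 35, in rep
    r=cv2.minAreaRect(P);cc=cv2.minEnclosingCircle(P);e=cv2.fitEllipse(P)
                                                        ~~~~~~~~~~~~~~^^^
cv2.error: OpenCV(4.12.0) /io/opencv/modules/imgproc/src/shapedescr.cpp:361: error: (-201:Incorrect size of input array) There should be at least 5 points to fit the ellipse in function 'fitEllipseNoDirect'
```

View pics/w21.png

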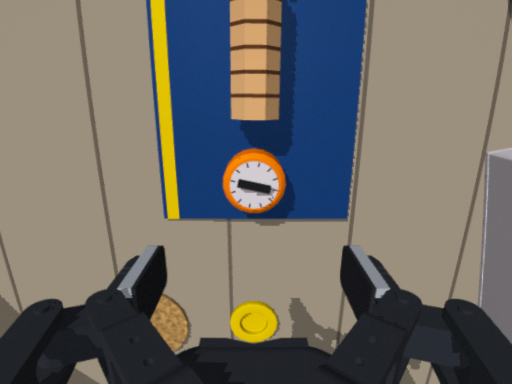

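Run:
```python
from h import *
d,st=snap("wrist","w22");print(st["eef_pos"])
H=hsv(d).astype(int);h,s,v=[H[...,i] for i in range(3)]
yy,xx=np.mgrid[:384,:512]
m=(xx>200)&(xx<310)&(yy>140)&(yy<225)&(h<18)&(s>180)
P=rep(d,"timer 29",m,29,st)
print(onz(d,[(254,120)],45,st))
go(565,304,190,90)
```

```text
[555.65214014 -97.46394518 151.53461094]
timer 29 rect [556.4 -94.9] [56.1 59.7] 0.05 circ [556.4 -95.1] 30.2 ell [556.4 -95.5] [55.8 59.7]
[[555.88241073 -38.76052181  45.        ]]
ROW [401.4   9.4 -38.7] [-0.16 -0.02  0.01] n>= 6.453585619370952 0.015254405343004596
```

```bash
python3 -m jog '62 1 -38 0 0 0 1;401 9 -38 0 0 0 1;401 9 -38 0 0 0 1;401 9 -38 0 0 0 1;401 9 -38 0 0 0 1;401 9 -38 0 0 0 1;401 9 -38 0 0 0 1;401 9 -38 0 0 0 1'
python3 -m jog '0 0 0 0 0 0 1;0 0 0 0 0 0 1'
python3 - <<'E'
from h import *
d,st=snap("wrist","w23");print(st["eef_pos"],st["tool_rot"])
np.savez("w23.npz",**d,**{k:st[k] for k in("eef_pos","tool_rot")})
E
```

```text
clock: 27.35
eef_pos: [563.4, 308.0, 188.8]
tool_rot: [-3.139, -0.001, 1.577]
force: [-0.1, 0.1, -0.1]
width: 85.4
clock: 27.6
eef_pos: [565.9, 301.3, 190.0]
tool_rot: [-3.141, 0.002, 1.568]
force: [0.0, 0.1, -0.0]
width: 85.4
[565.92391116 301.29366431 189.95391407] [-3.14079447e+00  1.88971290e-03  1.56844986e+00]
```

View pics/w23.png

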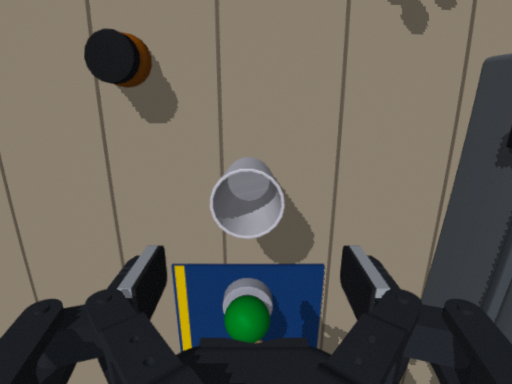

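Run:
```python
from h import *
d=dict(np.load("w23.npz"));st=d
I=d["image"].astype(int);v=I.min(2)
yy,xx=np.mgrid[:384,:512]
m=(xx>200)&(xx<295)&(yy>150)&(yy<245)&(v>195)
ys,xs=np.nonzero(m);print(len(xs),xs.min(),xs.max(),ys.min(),ys.max())
s=hsv(d)[...,1]
m2=(xx>200)&(xx<295)&(yy>200)&(yy<245)&(s<25)&(v>60)
c=cont(m2);c=c[(c[:,1]>206)]
P=onz(d,c,84,st)[:,:2]
A=np.c_[2*P,np.ones(len(P))];b=(P**2).sum(1);q=np.linalg.lstsq(A,b,rcond=None)[0];print("lower-half circle",q[:2],np.sqrt(q[2]+q[0]**2+q[1]**2))
print(onz(d,[(209.5,203),(284.5,203),(247,237.5)],84,st))
d=dict(np.load("top0.npz"));print(onz(d,[(150.5,176)],84))
```

```text
Traceback (most recent call last):
ValueError: zero-size array to reduction operation minimum which has no identity
```

Run:
```python
from h import *
d=dict(np.load("w23.npz"));st=d
I=d["image"].astype(int)
print(I[203,204:216].tolist(),I[203,278:290].tolist(),I[228:242,247].tolist(),I[160:176,247].tolist())
print(onz(d,[(209.5,203),(284.5,203),(247,237.5),(247,167.5)],84,st))
d=dict(np.load("top0.npz"));print(onz(d,[(150.5,176)],84))
```

```text
[[138, 127, 111], [138, 128, 111], [138, 128, 111], [138, 128, 111], [138, 128, 113], [148, 140, 131], [167, 164, 167], [174, 174, 183], [153, 152, 161], [102, 101, 107], [79, 79, 84], [76, 76, 81]] [[122, 122, 129], [119, 118, 126], [123, 123, 131], [151, 151, 159], [175, 174, 184], [161, 160, 168], [123, 120, 122], [94, 88, 79], [90, 84, 72], [90, 83, 72], [90, 83, 72], [90, 85, 73]] [[151, 150, 159], [151, 150, 160], [150, 150, 160], [151, 150, 160], [152, 151, 160], [153, 153, 161], [153, 152, 162], [163, 162, 172], [180, 180, 192], [178, 178, 187], [159, 157, 160], [140, 131, 119], [139, 128, 112], [137, 127, 110]] [[135, 135, 142], [136, 136, 143], [135, 137, 142], [135, 135, 142], [135, 134, 141], [134, 134, 141], [134, 134, 141], [134, 134, 142], [152, 152, 161], [187, 187, 198], [177, 177, 187], [152, 152, 161], [123, 124, 131], [117, 117, 124], [117, 117, 124], [119, 118, 125]]
[[527.31622481 288.76875108  84.        ]
 [593.07729965 288.63867845  84.        ]
 [559.92673152 255.3680409   84.        ]
 [560.47923064 320.53365325  84.        ]]
[[560.37435245 285.17690895  84.        ]]
```

```bash
python3 -c "
from h import *;go(560.2,287.8,30,90)"
```

```text
ROW [-13.5  -5.7 160.3] [-0.03  0.08 -0.13] n>= 2.5749398229412783 0.014611160540755449
```

```bash
python3 -m jog '-13.5 -5.7 45 0 0 -0.1 1;-13.5 -5.7 75 0 0 -0.1 1;-13.5 -5.7 75 0 0 -0.1 1;-13.5 -5.7 75 0 0 -0.1 1'
python3 -c "
from h import *;go(560.2,287.8,30,90)"
```

```text
clock: 28.15
eef_pos: [560.9, 290.3, 116.8]
tool_rot: [3.14, -0.001, 1.572]
force: [0.7, -0.3, 0.8]
width: 85.6
ROW [-2.6 -0.8 86.8] [ 0.1  -0.06  0.07] n>= 1.3901795702647988 0.012562745759949158
```

```bash
python3 -m jog '-2.6 -0.8 20 0 0 0 1;-2.6 -0.8 50 0 0 0 1;-2.6 -0.8 80 0 0 0 1;-2.6 -0.8 86.8 0 0 0 1;-2.6 -0.8 86.8 0 0 0 1;-2.6 -0.8 86.8 0 0 0 1'
python3 -c "
from h import *;go(560.2,287.8,30,90)"
```

```text
clock: 28.9
eef_pos: [560.2, 288.2, 30.5]
tool_rot: [3.139, -0.001, 1.573]
force: [-0.8, -0.3, 0.8]
width: 85.3
ROW [-0.4 -0.1  0.5] [ 0.15 -0.08  0.11] n>= 0.010548476881517757 0.01870980584697321
```

```bash
python3 -m jog '0 0 0 0 0 0 -1;0 0 0 0 0 0 -1;0 0 0 0 0 0 -1;0 0 0 0 0 0 -1'
python3 -m jog '0 0 -40 0 0 0 -1;0 0 -90 0 0 0 -1;0 0 -130 0 0 0 -1;0 0 -130 0 0 0 -1'
python3 - <<'E'
from h import *
d,st=snap("wrist","w24");print(st["eef_pos"]);go(430.7,-278.6,160,90)
E
```

```text
clock: 29.4
eef_pos: [559.9, 288.0, 30.6]
tool_rot: [3.14, -0.001, 1.573]
force: [-0.7, -0.5, 7.2]
width: 62.6
clock: 29.9
eef_pos: [561.3, 288.8, 162.8]
tool_rot: [3.135, -0.004, 1.572]
force: [-0.1, 0.3, -1.8]
width: 62.4
[561.26916697 288.84006509 162.83053252]
ROW [-566.2 -130.2   -0.7] [ 0.16 -0.08  0.1 ] n>= 9.295445095728775 0.019522605675261623
```

View pics/w24.png

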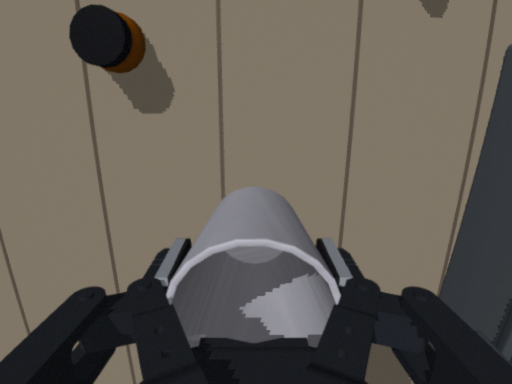

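```bash
python3 -m jog '-566 -130 0 0 0 0 -1;-566 -130 0 0 0 0 -1;-566 -130 0 0 0 0 -1;-566 -130 0 0 0 0 -1;-566 -130 0 0 0 0 -1;-566 -130 0 0 0 0 -1;-566 -130 0 0 0 0 -1;-566 -130 0 0 0 0 -1'
python3 -c "
from h import *;go(430.7,-350,160,90)"
```

```text
clock: 30.95
eef_pos: [446.5, -201.5, 157.6]
tool_rot: [-3.139, -0.001, 1.573]
force: [1.6, -0.5, -1.2]
width: 62.7
ROW [-148.4  -16.1   -2.5] [-0.12 -0.07  0.12] n>= 2.3892512534892574 0.01738281811381541
```

```bash
python3 -m jog '-62 -10 0 0 0 0 -1;-158 -16 0 0 0 0 -1;-158 -16 0 0 0 0 -1;-158 -16 0 0 0 0 -1;-158 -16 0 0 0 0 -1;-158 -16 0 0 0 0 -1'
python3 - <<'E'
from h import *
d,st=snap("wrist","w25");print(st["eef_pos"],st["tool_rot"])
np.savez("w25.npz",**d,**{k:st[k] for k in("eef_pos","tool_rot")})
H=hsv(d).astype(int);h,s,v=[H[...,i] for i in range(3)]
yy,xx=np.mgrid[:384,:512]
m=(xx>180)&(xx<340)&(yy<200)&(h<25)&(s>100)
rep(d,"coaster",m,6,st)
go(430.7,-278.6,160,90)
E
```

```text
clock: 31.7
eef_pos: [432.7, -356.1, 158.4]
tool_rot: [-3.141, -0.001, 1.575]
force: [0.1, -0.8, -1.4]
width: 62.4
[ 432.67409742 -356.06264361  158.40519199] [-3.14088193e+00 -1.48805415e-03  1.57539778e+00]
coaster rect [ 430.  -279.2] [94.7 94.4] 0.23 circ [ 429.9 -278.8] 48.0 ell [ 429.9 -279. ] [94.4 94.7]
ROW [77.7 -1.8 -1.3] [-0.02 -0.06  0.26] n>= 1.2442860212442843 0.024999750306518666
```

View pics/w25.png

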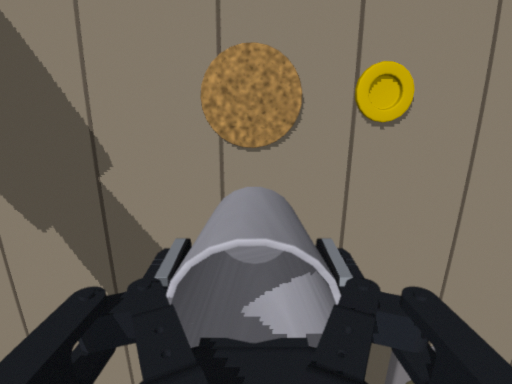

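```bash
python3 -m jog '60 -1.8 0 0 0 0.2 -1;77 -2.3 50 0 0 0.2 -1;77 -2.3 100 0 0 0.2 -1;77 -2.3 115 0 0 0.2 -1;77 -2.3 115 0 0 0.2 -1;77 -2.3 115 0 0 0.2 -1'
python3 -c "
from h import *;go(430.1,-279,36.6,90)"
```

```text
clock: 32.5
eef_pos: [431.2, -281.8, 45.3]
tool_rot: [3.139, 0.001, 1.569]
force: [0.3, -0.2, -1.0]
width: 63.1
ROW [ 2.8 -1.1  8.7] [ 0.15  0.08 -0.11] n>= 0.14655930003436368 0.01848120750587518
```

```bash
python3 -m jog '2.8 -1.1 4 0 0 -0.1 -1;2.8 -1.1 7 0 0 -0.1 -1;2.8 -1.1 8.5 0 0 -0.1 -1;2.8 -1.1 8.5 0 0 -0.1 -1'
```

```text
clock: 33.0
eef_pos: [429.1, -278.5, 36.4]
tool_rot: [3.141, 0.001, 1.571]
force: [-1.5, 1.3, 10.4]
width: 62.7
```

```bash
python3 -m jog '0 0 -0.5 0 0 0 0.7;0 0 -0.5 0 0 0 1;0 0 -0.5 0 0 0 1;0 0 -0.5 0 0 0 1'
python3 -m jog '0 0 -30 0 0 0 1;0 0 -70 0 0 0 1;0 0 -130 0 0 0 1;0 0 -150 0 0 0 1;0 0 -150 0 0 0 1;0 0 -150 0 0 0 1'
python3 - <<'E'
from h import *
d,st=snap("wrist","w26");print(st["eef_pos"],st["tool_rot"])
np.savez("w26.npz",**d,**{k:st[k] for k in("eef_pos","tool_rot")})
E
```

```text
clock: 33.5
eef_pos: [428.8, -278.2, 35.7]
tool_rot: [-3.141, -0.0, 1.571]
force: [1.1, 0.3, 0.6]
width: 85.4
clock: 34.25
eef_pos: [428.0, -278.0, 184.8]
tool_rot: [-3.14, -0.001, 1.571]
force: [0.4, -1.0, -0.5]
width: 85.4
[ 428.03815996 -277.99172806  184.81660123] [-3.13985788e+00 -8.62429067e-04  1.57089623e+00]
```

View pics/w26.png

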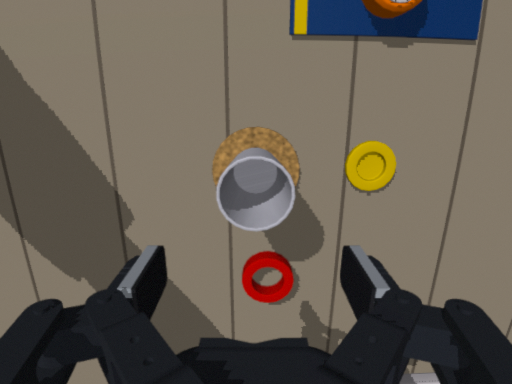

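```bash
python3 -m jog '-62 -30 -10 0 0 0 1;-120 -60 -10 0 0 0 1;-180 -90 -10 0 0 0 1;-240 -90 -10 0 0 0 1;-250 -90 -10 0 0 0 1;-250 -90 -10 0 0 0 1;-250 -90 -10 0 0 0 1'
python3 - <<'E'
from h import *
d=dict(np.load("w26.npz"))
p=onz(d,[(217,190),(295.5,190),(256,230),(256,149.5)],90,d);print(p.round(1)); print(onz(d,[(212,170),(300.5,170),(256,127)],6,d).round(1))
d,st=snap("top","tF");np.savez("tF.npz",**d);e,st=snap("side","sF")
for n in("tF","sF"):
    I=cv2.imread(f"pics/{n}.png");cv2.imwrite(f"pics/{n}z.png",cv2.resize(I[110:270,80:460],None,fx=2,fy=2))
H=hsv(d).astype(int);h,s,v=[H[...,i] for i in range(3)]
yy,xx=np.mgrid[:384,:512]
rep(d,"red",(xx>395)&(xx<450)&(yy>195)&(yy<240)&((h<5)|(h>175))&(s>180),20)
d0=dict(np.load("top0.npz"))
D=np.abs(d["image"].astype(int)-d0["image"].astype(int)).max(2)
print("jar diff",D[214:242,92:124].max(),"red diff",D[202:232,402:436].max())
E
```

```text
clock: 35.17
eef_pos: [339.4, -526.0, 194.7]
tool_rot: [-3.141, -0.003, 1.573]
force: [-0.3, 0.1, -0.3]
width: 85.4
[[ 397.8 -275.    90. ]
 [ 462.7 -274.9   90. ]
 [ 430.1 -311.    90. ]
 [ 429.9 -241.3   90. ]]
[[ 382.5 -277.9    6. ]
 [ 479.4 -277.8    6. ]
 [ 430.5 -231.5    6. ]]
red rect [ 443.8 -406.1] [62.  57.6] 88.56 circ [ 444.5 -406.5] 31.5 ell [ 444.6 -406.5] [57.2 61.9]
jar diff 22 red diff 51
```

View pics/tFz.png

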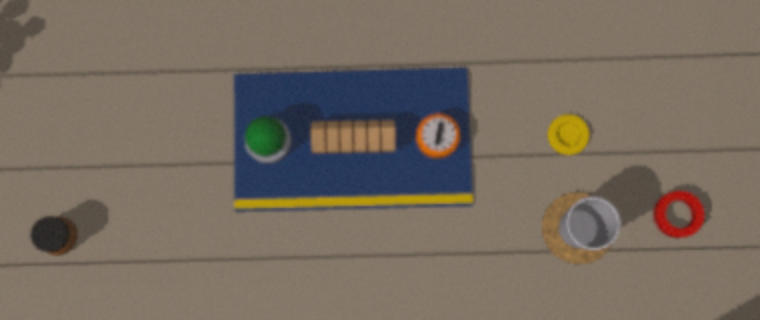

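View pics/sF.png

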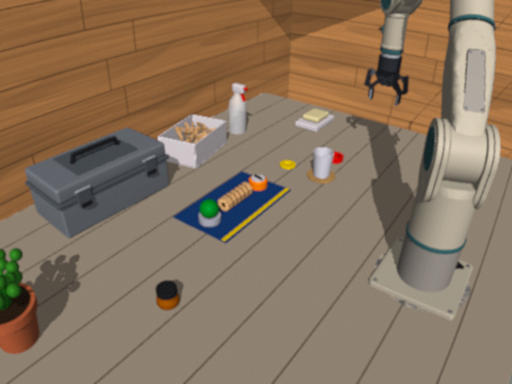

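```bash
python3 -c "
from cell import ctrl
print(ctrl.finish_job())"
```

```text
the job is handed in; nothing more can be done
None
```

I set out the kit in the order asked and handed it in at about 35 s, with the gripper open and the arm clear of everything.

**Last checks** (from the wrist and top cameras; no verdict is reported):

| Item | What the check showed |
|---|---|
| Roller | Parallel to the stripe to within about 0.2°; centre about 1–2 mm from the middle of the mat |
| Steel ring | Lying flat to the roller's left, in line with it, about 30 mm clear |
| Ball | Resting in the ring's hole, about 1 mm from the ring's centre as measured |
| Timer | Standing dial up to the right, within about 1 mm of the roller's line, about 28 mm clear |
| Tumbler | Upright on the coaster, about 2–3 mm off its centre |
| Red ring and balm jar | Not moved: the red ring measures the same as at the start (within 1 mm), and the jar looks the same in the top picture |

**Where the readings disagreed:** arm position readings and camera measurements differed by 1–3 mm, so all these figures carry about that error. The mat's centre along x came out at about 560.5 mm from the top camera and 558.3 mm from the wrist camera. I used the wrist value because it gave the mat's true width. No check failed.

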